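# Take the top weighing cup off the pile, set it on the scale and tare

### The arm

A 7-joint arm with a two-finger parallel gripper is mounted at the origin on the work surface. World frame = base frame: x ahead of the robot, y to its left, z up, the work surface at z = 0. Lengths are in mm, angles in rad, forces in N, time in s.
With the tool pointing down it reaches from about 350 to 900 mm from the base axis. Payload 7.2 kg.
Tool frame: the origin (TCP) lies midway between the tips of the shut fingers; the grasp point (between the pads) lies pinch_z behind it (pinch_z is the distance from the TCP to the grasp point, in mm); y points along the fingers, x is the direction in which the jaws open and shut, and the axes are right-handed (so a half turn about y gives the same grasp; the last joint's range is limited). The gripper opens to 85 mm and grips with 20 to 120 N. Pads are 22 mm wide; open, the fingers measure 114 mm over their backs; the gripper's body (76 mm by 85 mm) begins 54 mm behind the grasp point. The pads swing forward as they close: fully open they stand 13 mm farther back than shut.
Start: joints at [-1.233, 0.411, -0.013, 1.596, 0.006, 1.134, -0.082], TCP at [246.731, 574.241, 231.297] pointing down, gripper open.
Joint ranges: [-2.95, 2.95], [-0.29, 1.99], [-1.47, 1.44], [0.14, 2.54], [-1.03, 4.17], [0.13, 1.85], [-2.86, 2.86]. Speed limits (rad/s): [2.39, 2.39, 3.01, 3.01, 3.14, 3.14, 3.14].

### API

Orientations are given as a rotation vector (axis times angle).
In Python, from cell import * gives the robot as it stands.
- The arm moves only by the tool play_rows, never from a script. Its argument "deltas" is a list that holds one entry, the list of rows, each a list of 4 numbers: the shift along the tool's x, y, z in m, then the turn about the tool's y in rad. A call has 1 to 20 rows; each row shifts and turns the commanded pose from where the row before left it, along the tool's axes as they then stand; what a row does not reach is not made up. A row lasts 1/8 s, in which the tool goes at most 62.5 mm and 10.7 degrees, less where a joint would pass 70% of its speed; a pose out of reach is approached as far as the arm can. A call with a gripper value outside its range is refused whole. "fingers" is the opening, from -1 (shut) to 1 (fully open), so that 0 is half open, set as the call begins (left out, the last holds). The fingers move at their own pace and stop on an object; the grip force is fixed at half the most. Time passes only in rows, so rows that do not move let the fingers close. It gives the time, the measured TCP pose, the force and the opening at its end, in the units of the state.
- get_obs(): the state, without advancing time (a new reading comes with each control period).
- camera(name): name is "side" or "top"; returns a dict with "img" (384x512x3 uint8, blue, green, red), "fx", "fy", "cx", "cy" (pixels), "camera_from_world" (4x4, takes a point from world to camera coordinates). Camera axes: x right, y down, z forward; pixel columns grow to the right and rows downward; lengths in mm; the calibration is good to about 2 mm. A picture is of the moment at which its call begins. There is no depth.
- close_job(): hands the job in, once; it reports no verdict.
The state is a dict: "t": time; "q": joint angles; "qd": joint speeds; "joint_torque": joint torques, N m; "ee_pos": TCP position; "tcp_rot": TCP orientation; "force": force on the tool from outside, world axes, zero at the start; "torque": the same for the moment, N m; "grip_width": finger opening in mm.
Only numpy, scipy, OpenCV 4.12 (cv2) and the standard library are available. Lean on these libraries where they do the work, as an engineer would, in place of code of your own. Each camera call takes 0.05 s, during which the arm holds its last target. There are 200 camera calls.

### The job

Get the scale ready for weighing: lift only the top steel cup off the nested pile and set it down gently (do not drop it), upright and centred on the round pan of the scale. Let go of it, then press the tare button fully down, and only once the cup is on the pan, and let it spring back. Leave the other two cups nested and standing where they are, and do not disturb the bottle and the mortar beside the work.

Things in the scene. Friction and masses are not known exactly. Their poses are not given: they have to be found in the camera images.
- top_cup_center (a point): Centre of the top cup of the pile (on its axis, half-way up; z up the axis). Three equal loose steel cups, about 120 g, 70 mm high, open on top. The upper 40 mm is a straight round collar, 60 mm outside diameter, 2.5 mm wall, to be held across from above; under it a flat shoulder (5 mm below this centre) and a narrower body, 51 tapering to 42 mm diameter at the flat foot.
- middle_cup_center (a point): Centre of the middle cup, same shape; stays in the pile. Nested, each cup's shoulder rests on the rim of the cup below, its body inside with about 2 mm of play, so each stands 40 mm higher than the one below. Only the collar of the top cup is free to hold: the equally wide collar of this cup begins right under it. The top cup is free after a straight lift of 30 mm.
- bottom_cup_center (a point): Centre (half-way up) of the bottom cup, same shape; stays in the pile. It stands on a round cork mat, 110 mm diameter and 10 mm thick, fixed to the table, its foot at z = 10 mm.
- scale: Flat white bench scale, fixed to the table for the task, 150 mm (its x) by 250 mm (its y), 28 mm high; origin at the centre of its underside, z up. The round steel pan is at its -y end; at its +y end are a small dark display and the tare button.
- pan (a point): Centre of the flat top of the round steel pan, 120 mm diameter, 38 mm above the table, rigid; axes as the scale's.
- tare_top (a point): Centre of the top of the tare button: a round dark push button, 26 mm diameter, in a small grey housing on the scale's +y end, 143 mm from the pan's centre; pressed straight down.
- tare (a joint): Travel of the tare button: 0 up, 0.006 m fully down; a spring returns it, and about 4 N holds it fully down.
- amber_bottle: Bystander: small loose amber glass bottle with a white cap, 44 mm diameter, 85 mm high; origin at the centre of its underside.
- mortar: Bystander: loose white porcelain mortar with pestle, 84 mm diameter, 45 mm high (pestle to about 70 mm); origin at the centre of its underside.
Mind the look-alikes: they are no part of the job. Leave any red look-alike of the part that bears middle_cup_center alone.

How it is judged (in metres and radians):
On the way, in this order (a step that is already met when the one before it is completed fails the run):
1. the top cup stands upright on the pan, released and at rest (horizontal distance between top_cup_center and pan below 0.02 m and z of top_cup_center in the frame of pan between 0.031 and 0.039 m and angle between top_cup_center's own z axis and vertical below 0.06 rad and linear speed of top_cup below 0.02 m/s and contact force between top_cup and the fingers below 0.1 N), for 0.2 s.
2. the tare button is pressed fully down with the cup on the pan (horizontal distance between top_cup_center and pan below 0.02 m and z of top_cup_center in the frame of pan between 0.031 and 0.039 m and angle between top_cup_center's own z axis and vertical below 0.06 rad and value of joint tare above 0.0045 m), for 0.05 s.
At the end, for the whole second after the job is handed in: The former top cup stands upright (within 0.06 rad) and at rest on the pan, its axis within 20 mm of the pan's centre, released; the tare button is up again (under 1.5 mm); the other two cups stand upright (within 0.06 rad), nested, within 15 mm of where they started (all of step 1 and distance of each of middle_cup_center, bottom_cup_center from where it was at the start of the episode below 0.015 m and angle between each of middle_cup_center, bottom_cup_center's own z axis and vertical below 0.06 rad and value of joint tare below 0.0015 m); the robot touches nothing.
It fails at once if the tare button is pressed (over 3 mm) while the cup is not on the pan (value of joint tare above 0.003 m and not (horizontal distance between top_cup_center and pan below 0.02 m and z of top_cup_center in the frame of pan between 0.031 and 0.039 m and angle between top_cup_center's own z axis and vertical below 0.06 rad)).
It fails at once if the top cup is dropped or falls (over 0.5 m/s while not held, a fall of about 13 mm) (linear speed of top_cup above 0.5 m/s and contact force between top_cup and the fingers below 0.1 N).
It fails at once if another cup of the pile is lifted or carried more than 25 mm, or tipped over 0.3 rad (distance of any of middle_cup_center, bottom_cup_center from where it was at the start of the episode above 0.025 m or angle between any of middle_cup_center, bottom_cup_center's own z axis and vertical above 0.3 rad).
It fails at once if the bottle or the mortar is moved more than 20 mm (distance of any of amber_bottle, mortar from where it was at the start of the episode above 0.02 m).
It also fails if it takes over 48 s, if anything falls off the work surface, if the arm or the gripper's body presses on something with over 40 N, if the wrist force passes 120 N, or if a joint passes its speed limit or range.

## Working session

There is one attempt and no reset: what is moved stays moved. The work goes in short steps, Python scripts to look and compute and a tool call to move; the robot and the scene stay as the last step left them, time stands still between calls to the robot, and variables do not carry over. Pictures are saved under pics/ and viewed, about 8 in all and at most 12, crops included, and the job is handed in when it is done.

Besides the shell and the picture viewer there is one more tool, called after ">>>" by a JSON object that holds its "method" and its "body". play_rows: Moves the arm, as the interface text tells. Its arguments: {"type":"object","properties":{"deltas":{"type":"array","items":{"type":"array","items":{"type":"array","items":{"type":"number"}}}},"fingers":{"type":"number"}},"required":["deltas"]}

```bash
ls; mkdir -p pics; python3 - <<'E'
from cell import *
import cv2,pickle
o=get_obs();print(o)
for n in("side","top"):
    c=camera(n);cv2.imwrite(f"pics/{n}0.png",c["img"]);pickle.dump(c,open(f"{n}0.pkl","wb"))
    print(n,c["fx"],c["fy"],c["cx"],c["cy"],c["camera_from_world"])
E
```

```text
pics
{'t': 0.0, 'q': array([-1.23322107,  0.41192864, -0.01272304,  1.59703594,  0.00561175,
        1.13428238, -0.08214993]), 'qd': array([ 1.65574878e-03,  9.78493937e-04,  1.55803336e-03,  4.29268004e-04,
        2.44401734e-04, -2.65767709e-04, -6.52882671e-05]), 'joint_torque': array([ 6.33983964e-04, -6.00625420e+01,  6.82468973e-01, -2.99421555e+01,
        1.37550960e-02,  1.07488688e-02,  1.97765985e-05]), 'ee_pos': array([246.54983047, 573.78535686, 230.43841735]), 'tcp_rot': array([-1.37525329, -0.90446315,  0.90657235]), 'force': array([-1.20692768,  0.40206275,  1.43834399]), 'torque': array([ 0.02237542, -0.00278918,  0.03219707]), 'grip_width': 85.43287251925615}
side 363.54705789578514 363.54705789578514 260.09845384210007 189.04603438313066 [[ 9.15567497e-01 -4.01817974e-01  1.66875695e-02 -5.54400881e+02]
 [-2.70124530e-01 -6.45176845e-01 -7.14688447e-01  2.34371432e+02]
 [ 2.97941097e-01  6.49837791e-01 -6.99243840e-01  6.69479640e+02]
 [ 0.00000000e+00  0.00000000e+00  0.00000000e+00  1.00000000e+00]]
top 386.34698870002745 386.34698870002745 255.5480772483241 187.6159697049881 [[ 2.29162308e-03 -9.99882152e-01 -1.51799157e-02 -8.27513908e+00]
 [-9.97853328e-01 -1.29294088e-03 -6.54756740e-02  6.22397860e+02]
 [ 6.54483312e-02  1.52973749e-02 -9.97738696e-01  8.58566824e+02]
 [ 0.00000000e+00  0.00000000e+00  0.00000000e+00  1.00000000e+00]]
```

View pics/top0.png

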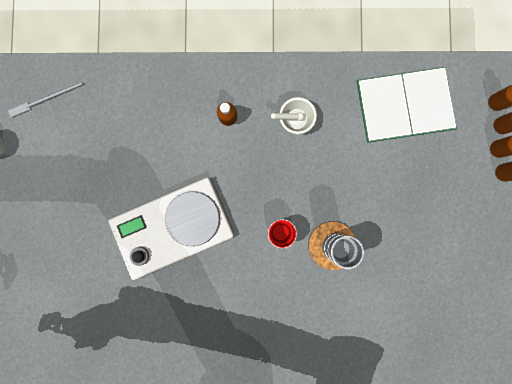

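View pics/side0.png

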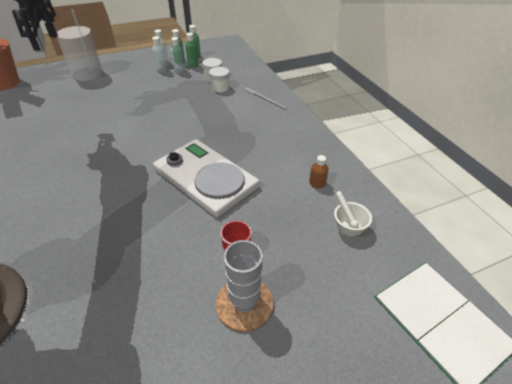

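The top view shows the pan at about (192,218), the button at (139,256), the pile's top rim at about (347,251), the red look-alike at (282,233), the bottle at (227,113) and the mortar at (298,116). The side view agrees: rim at (243,256), pan at (219,180), button at (175,158).

```bash
cat > h.py <<'E'
import numpy as np,cv2,pickle
from scipy.spatial.transform import Rotation as Ro
def ray(c,u,v):
    T=c["camera_from_world"];R=T[:3,:3]
    return -R.T@T[:3,3], R.T@np.array([(u-c["cx"])/c["fx"],(v-c["cy"])/c["fy"],1])
def onplane(c,u,v,z):
    o,d=ray(c,u,v);return o+d*(z-o[2])/d[2]
def proj(c,p):
    T=c["camera_from_world"];q=T[:3,:3]@np.array(p)+T[:3,3];return c["fx"]*q[0]/q[2]+c["cx"],c["fy"]*q[1]/q[2]+c["cy"]
def tri(c1,p1,c2,p2):
    A=[];b=[]
    for c,p in((c1,p1),(c2,p2)):
        o,d=ray(c,*p);d/=np.linalg.norm(d);M=np.eye(3)-np.outer(d,d);A.append(M);b.append(M@o)
    return np.linalg.lstsq(np.vstack(A),np.hstack(b),rcond=None)[0]
E
python3 - <<'E'
from h import *
import cell
print([n for n in dir(cell) if n[0]!='_'], getattr(cell,'pinch_z',None))
t=pickle.load(open("top0.pkl","rb"));s=pickle.load(open("side0.pkl","rb"))
R=Ro.from_rotvec([-1.37525329, -0.90446315,  0.90657235]).as_matrix();print(R.round(3))
print("rim",onplane(t,347,251,160),onplane(s,243,256,160),tri(t,(347,251),s,(243,256)))
print("pan",onplane(t,192,218,38),onplane(s,219,180,38))
print("btn",tri(t,(139,256),s,(175,157)))
print("bottle,mortar,red",onplane(t,226,113,40),onplane(t,298,116,45),onplane(t,282,233,70))
a=cv2.resize(t["img"][200:280,310:390],None,fx=5,fy=5,interpolation=cv2.INTER_CUBIC)
b=cv2.resize(t["img"][170:285,100:240],None,fx=400/115,fy=400/115,interpolation=cv2.INTER_CUBIC)[:,:400]
a2=cv2.resize(s["img"][225:325,205:285],(320,400),interpolation=cv2.INTER_CUBIC)
cv2.imwrite("pics/crop.png",np.hstack([a,a2]))
# pan circle reprojection check
E
```

```text
['Unreachable', 'camera', 'close_job', 'get_obs', 'pinch_z'] 18.700000000000003
[[ 0.395 -0.001 -0.919]
 [ 0.919 -0.002  0.395]
 [-0.002 -1.    -0.   ]]
rim [ 493.70648184 -182.02638095  160.        ] [ 491.0345526  -185.98976841  160.        ] [ 492.740246   -182.91831703  155.06121308]
pan [553.37590477 133.7101985   38.        ] [550.08564671 125.11312839  38.        ]
btn [471.18836684 248.45470424  41.92931326]
bottle,mortar,red [789.66335266  59.56813087  40.        ] [ 781.27689144 -102.03304839   45.        ] [522.46713206 -64.42319184  70.        ]
```

View pics/crop.png

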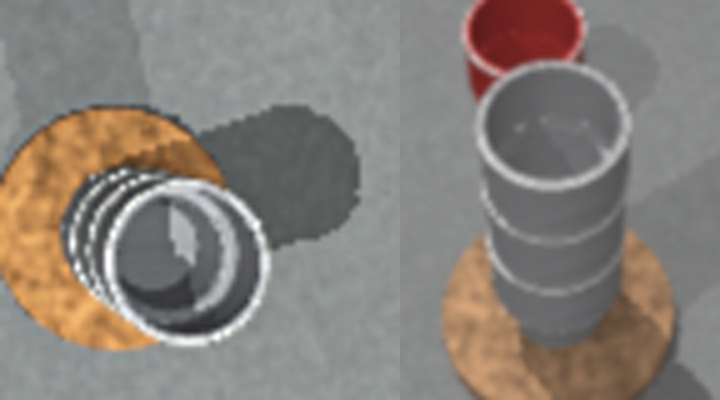

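>>> {"method": "play_rows", "body": {"deltas": [[[-0.033,0,-0.029,0],[-0.033,0,-0.029,0],[-0.033,0,-0.029,0],[-0.033,0,-0.029,0],[-0.033,0,-0.029,0],[-0.033,0,-0.029,0],[-0.033,0,-0.029,0],[-0.033,0,-0.029,0],[-0.033,0,-0.029,0],[-0.033,0,-0.029,0],[-0.033,0,-0.029,0],[-0.033,0,-0.029,0],[-0.033,0,-0.029,0],[-0.033,0,-0.029,0],[-0.033,0,-0.029,0],[-0.033,0,-0.029,0],[-0.033,0,-0.029,0],[-0.033,0,-0.029,0],[0,0,0,0],[0,0,0,0]]], "fingers": 1}}

```text
t: 2.6
ee_pos: [491.4, -177.0, 230.8]
tcp_rot: [-1.373, -0.904, 0.906]
force: [-0.4, 0.6, -0.1]
grip_width: 85.5
```

```bash
python3 - <<'E'
from h import *
from cell import *
t=pickle.load(open("top0.pkl","rb"));s=pickle.load(open("side0.pkl","rb"))
for c,(u,v) in((t,(192,218)),(s,(219,180))):
    im=cv2.GaussianBlur(c["img"],(3,3),0).astype(int)
    ref=np.median(im[v-4:v+5,u-4:u+5].reshape(-1,3),0);m=(np.abs(im-ref).max(2)<25).astype(np.uint8)
    n,l,st,ce=cv2.connectedComponentsWithStats(m);k=l[v,u]
    cn=max(cv2.findContours((l==k).astype(np.uint8),0,1)[0],key=cv2.contourArea)
    e=cv2.fitEllipse(cn);print(ref,e,onplane(c,*e[0],38))
o=get_obs();print(o["t"],o["ee_pos"],Ro.from_rotvec(o["tcp_rot"]).as_matrix().round(3),o["q"].round(2),o["force"],o["grip_width"])
i=camera("side")["img"];i2=camera("top")["img"]
cv2.imwrite("pics/a.png",np.hstack([i[80:384,60:440],i2[80:384,100:480]]))
b=cv2.resize(t["img"][170:285,100:240],None,fx=3,fy=3);b2=cv2.resize(s["img"][130:220,145:265],None,fx=3.5,fy=3.5,interpolation=2)
h=max(len(b),len(b2));p=lambda x:cv2.copyMakeBorder(x,0,h-len(x),0,0,0)
cv2.imwrite("pics/scale.png",np.hstack([p(b)[:, :380],p(b2)]))
E
```

```text
[210. 206. 203.] ((190.96505737304688, 218.71929931640625), (53.17758560180664, 55.957393646240234), 161.5806427001953) [551.77600384 135.99599803  38.        ]
[173. 171. 170.] ((207.48416137695312, 174.9020233154297), (55.31373596191406, 94.62709045410156), 113.38382720947266) [529.89445358 153.62422833  38.        ]
2.6 [ 491.44023364 -176.99374577  230.80716371] [[ 0.395 -0.001 -0.919]
 [ 0.919  0.001  0.395]
 [ 0.    -1.     0.001]] [-0.22  0.25  0.57  1.87 -0.16  1.06  1.58] [-0.35850081  0.56990317 -0.12465327] 85.53586632792296
```

View pics/a.png

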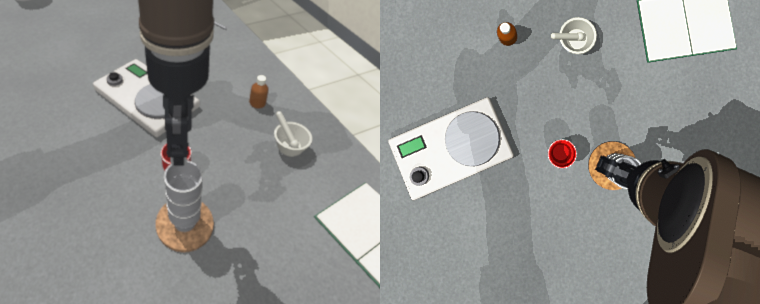

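View pics/scale.png

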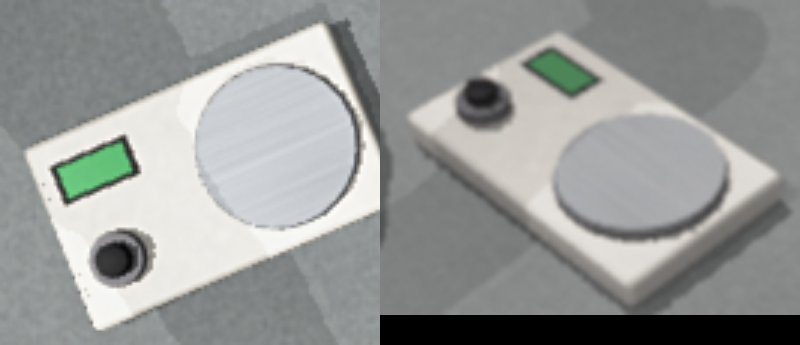

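Side and top views show the open gripper above the pile, and nothing has moved. In the scale crops the pan centre is at top (191.8,218.3) and side (219.6,179.1). The button top is at top (138.1,256.1) and side (174.1,155.7).

```bash
python3 - <<'E'
from h import *
t=pickle.load(open("top0.pkl","rb"));s=pickle.load(open("side0.pkl","rb"))
for n,a,b,z in(("rim",(347,252),(243.6,256.2),160),("pan",(191.8,218.3),(219.6,179.1),38),("btn",(138.1,256.1),(174.1,155.7),44)):
    print(n,onplane(t,*a,z),onplane(s,*b,z),tri(t,a,s,b))
# scale corners at z=28 from white outline, top view crop px/3
P=[onplane(t,100+x/3-.3,170+y/3-.3,28)[:2] for x,y in((26,152),(322,22),(98,329))]
print(P,np.linalg.norm(P[1]-P[0]),np.linalg.norm(P[2]-P[0]))
y=(P[0]-P[1])/np.linalg.norm(P[0]-P[1]);print("scale +y",y)
E
```

```text
rim [ 491.83726431 -182.00179229  160.        ] [ 491.77600508 -186.72399378  160.        ] [ 492.15628259 -183.32990699  155.33265851]
pan [552.70988935 134.14726893  38.        ] [552.4976144 127.6103103  38.       ] [553.56198744 134.99191515  31.33837965]
btn [469.66582306 250.32693988  44.        ] [471.45466866 251.11068367  44.        ] [470.53882623 249.60281126  45.49858025]
[array([547.44926548, 324.56759863]), array([645.77106087, 102.60086958]), array([416.41026852, 267.1126863 ])] 242.76821096909532 143.08139527581713
scale +y [-0.40500276  0.91431546]
```

>>> {"method": "play_rows", "body": {"deltas": [[[-0.0058,0,-0.0029,0],[0,0.02,0,0],[0,0.02,0,0],[0,0.02,0,0],[0,0.02,0,0],[0,0.015,0,0],[0,0.0085,0,0],[0,0.005,0,0],[0,0,0,0],[0,0,0,0]]]}}

```text
t: 3.95
ee_pos: [492.5, -184.2, 123.2]
tcp_rot: [-1.375, -0.906, 0.905]
force: [-0.3, -0.5, -1.0]
grip_width: 85.0
```

```bash
python3 - <<'E'
from h import *
from cell import *
o=get_obs();print(o["ee_pos"],o["force"])
i=camera("side")["img"];i2=camera("top")["img"]
cv2.imwrite("pics/b.png",np.hstack([cv2.resize(i[190:330,180:300],(480,560)),cv2.resize(i2[220:300,310:350],(280,560))]))
E
```

```text
[ 492.54126558 -184.16426995  123.22939232] [-0.27597661 -0.52726267 -1.01214598]
```

View pics/b.png

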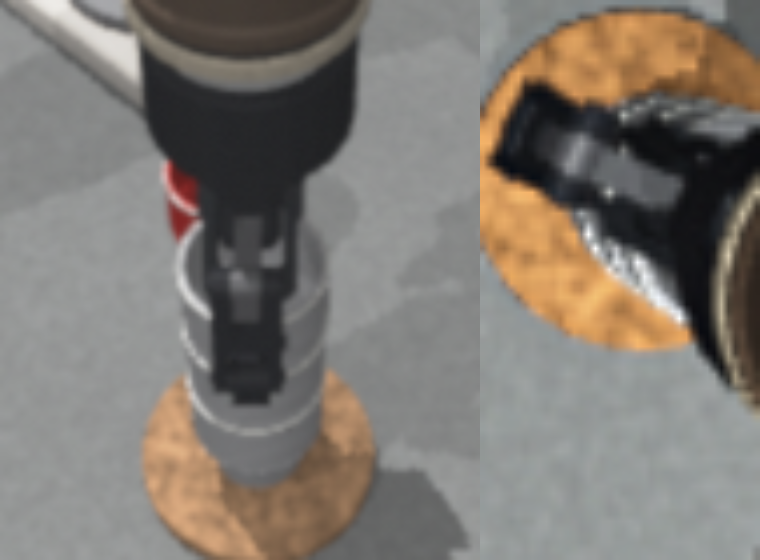

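The picture shows the near finger in front of the top collar and laterally centred (finger x 250, cup axis 253 in the crop). I'll work out the tip height before closing.

```bash
python3 - <<'E'
from h import *
s=pickle.load(open("side0.pkl","rb"))
for r in (43,50,57):
  for z in (110,120,130,140): print(r,z,np.round(proj(s,[492.5-.395*r,-184-.919*r,z]),1))
E
```

```text
43 110 [243.2 294.9]
43 120 [243.1 291.7]
43 130 [243.  288.4]
43 140 [242.9 285.1]
50 110 [243.1 298.9]
50 120 [243.  295.7]
50 130 [242.9 292.4]
50 140 [242.8 289.1]
57 110 [243.  302.9]
57 120 [242.9 299.7]
57 130 [242.8 296.5]
57 140 [242.7 293.2]
```

>>> {"method": "play_rows", "body": {"deltas": [[[0,0,0,0],[0,0,0,0],[0,0,0,0],[0,0,0,0],[0,0,0,0],[0,0,0,0],[0,0,0,0],[0,0,0,0]]], "fingers": -1}}

```text
t: 5.05
ee_pos: [492.7, -184.1, 123.5]
tcp_rot: [-1.375, -0.906, 0.905]
force: [-1.5, 0.4, 6.1]
grip_width: 58.9
```

>>> {"method": "play_rows", "body": {"deltas": [[[0,-0.005,0,0],[0,-0.01,0,0],[0,-0.01,0,0],[0,-0.01,0,0],[0,-0.01,0,0],[0,-0.015,0,0],[0,-0.02,0,0],[0,-0.01,0,0],[0,0,0,0]]]}}

```text
t: 6.18
ee_pos: [492.6, -184.1, 213.5]
tcp_rot: [-1.375, -0.907, 0.904]
force: [0.6, 0.2, -2.5]
grip_width: 59.3
```

```bash
python3 - <<'E'
from h import *
from cell import *
o=get_obs();print(o["t"],o["ee_pos"],o["force"],o["grip_width"])
i=camera("side")["img"];i2=camera("top")["img"]
cv2.imwrite("pics/c.png",np.hstack([cv2.resize(i[170:330,180:300],(420,560)),cv2.resize(i2[200:300,300:360],(336,560))]))
E
```

```text
6.175 [ 492.6368038  -184.10054737  213.54225554] [ 0.6048883   0.15305071 -2.46635359] 59.280668408208946
```

View pics/c.png

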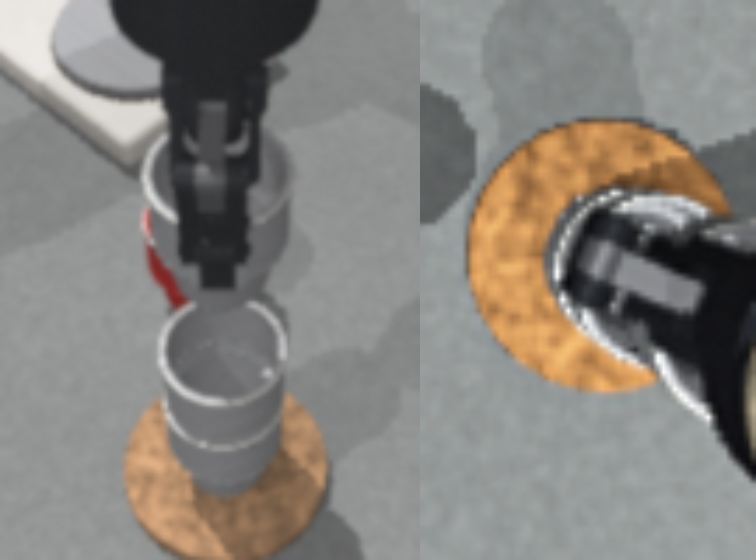

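The top cup is lifted, with its rim at crop y≈180. The other two still stand nested on the mat. Now over to the pan.

>>> {"method": "play_rows", "body": {"deltas": [[[0.01,0,0.002,0],[0.02,0,0.0044,0],[0.025,0,0.0055,0],[0.025,0,0.0055,0],[0.025,0,0.0055,0],[0.025,0,0.0055,0],[0.025,0,0.0055,0],[0.025,0,0.0055,0],[0.025,0,0.0055,0],[0.025,0,0.0055,0],[0.025,0,0.0055,0],[0.025,0,0.0055,0],[0.02,0,0.0044,0],[0.01,0,0.0024,0],[0.005,0,0.0012,0],[0,0,0,0],[0,0,0,0]]]}}

```text
t: 8.4
ee_pos: [552.8, 131.7, 212.9]
tcp_rot: [-1.375, -0.904, 0.904]
force: [1.1, -0.5, -1.3]
grip_width: 59.2
```

>>> {"method": "play_rows", "body": {"deltas": [[[0,0.01,0,0],[0,0.02,0,0],[0,0.02,0,0],[0,0.02,0,0],[0,0.02,0,0],[0,0.02,0,0],[0,0.01,0,0],[0,0.005,0,0],[0,0,0,0],[0,0,0,0]]]}}

```text
t: 9.65
ee_pos: [553.3, 132.8, 88.4]
tcp_rot: [-1.375, -0.906, 0.904]
force: [0.0, -0.7, -1.5]
grip_width: 58.9
```

```bash
python3 - <<'E'
from h import *
from cell import *
o=get_obs();print(o["t"],o["ee_pos"],o["force"],o["grip_width"])
i=camera("side")["img"];i2=camera("top")["img"]
cv2.imwrite("pics/d.png",np.hstack([cv2.resize(i[120:220,145:265],(480,400),interpolation=2),cv2.resize(i2[170:285,100:180+12],(320,400))]))
E
```

```text
9.65 [553.26874215 132.82519536  88.41129904] [ 0.0452806  -0.66271291 -1.45698871] 58.92470307324075
```

View pics/d.png

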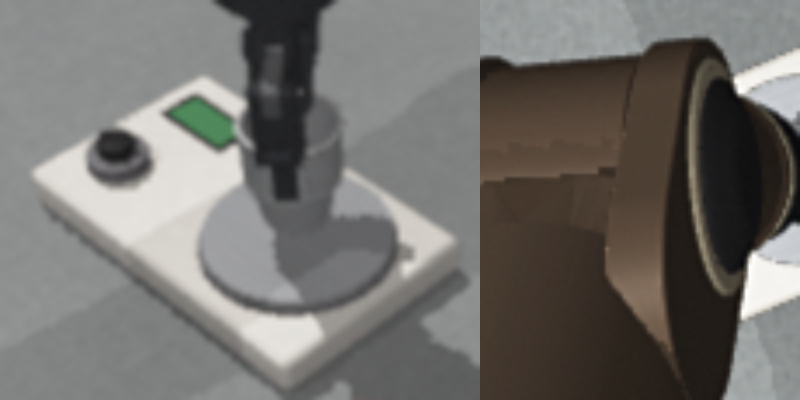

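The cup hangs upright above the pan, with its foot at about (297,228) in the crop. That fits being above the pan centre.

>>> {"method": "play_rows", "body": {"deltas": [[[0,0.005,0,0],[0,0.004,0,0],[0,0.003,0,0],[0,0.001,0,0],[0,0.001,0,0],[0,0,0,0],[0,0,0,0]]]}}

```text
t: 10.62
ee_pos: [552.9, 132.8, 73.9]
tcp_rot: [-1.374, -0.905, 0.905]
force: [0.3, 0.0, -1.6]
grip_width: 59.4
```

>>> {"method": "play_rows", "body": {"deltas": [[[0,0.001,0,0],[0,0,0,0],[0,0,0,0]]]}}

```text
t: 11.0
ee_pos: [552.8, 132.8, 72.8]
tcp_rot: [-1.374, -0.905, 0.905]
force: [-0.0, -1.0, -2.0]
grip_width: 59.3
```

>>> {"method": "play_rows", "body": {"deltas": [[[0,0.001,0,0],[0,0,0,0],[0,0,0,0]]]}}

```text
t: 11.38
ee_pos: [552.8, 132.7, 71.8]
tcp_rot: [-1.374, -0.905, 0.905]
force: [-0.4, -0.6, -1.7]
grip_width: 59.2
```

>>> {"method": "play_rows", "body": {"deltas": [[[0,0.0007,0,0],[0,0,0,0],[0,0,0,0]]]}}

```text
t: 11.75
ee_pos: [553.0, 132.8, 71.5]
tcp_rot: [-1.374, -0.906, 0.905]
force: [-2.0, -0.8, 4.4]
grip_width: 59.4
```

>>> {"method": "play_rows", "body": {"deltas": [[[0,0.0007,0,0],[0,0,0,0],[0,0,0,0]]]}}

```text
t: 12.12
ee_pos: [553.0, 132.8, 71.5]
tcp_rot: [-1.374, -0.906, 0.905]
force: [-4.0, -2.0, 12.8]
grip_width: 59.2
```

The cup is on the pan. I'll ease the load, release and rise.

>>> {"method": "play_rows", "body": {"deltas": [[[0,-0.0007,0,0],[0,0,0,0]]]}}

```text
t: 12.38
ee_pos: [553.0, 132.7, 71.6]
tcp_rot: [-1.374, -0.906, 0.905]
force: [-1.9, -0.8, 7.5]
grip_width: 59.2
```

>>> {"method": "play_rows", "body": {"deltas": [[[0,0,0,0],[0,0,0,0],[0,0,0,0],[0,0,0,0],[0,0,0,0],[0,0,0,0],[0,0,0,0],[0,0,0,0]]], "fingers": 1}}

```text
t: 13.38
ee_pos: [552.8, 132.8, 71.1]
tcp_rot: [-1.374, -0.905, 0.905]
force: [1.1, 0.7, 0.0]
grip_width: 85.4
```

>>> {"method": "play_rows", "body": {"deltas": [[[0,-0.005,0,0],[0,-0.01,0,0],[0,-0.01,0,0],[0,-0.02,0,0],[0,-0.02,0,0],[0,-0.02,0,0],[0,-0.02,0,0],[0,0,0,0]]]}}

```text
t: 14.38
ee_pos: [553.9, 133.0, 178.1]
tcp_rot: [-1.375, -0.908, 0.902]
force: [-0.4, 0.3, -0.1]
grip_width: 85.7
```

>>> {"method": "play_rows", "body": {"deltas": [[[0.01,0,0.016,0],[0.01,0,0.016,0],[0.01,0,0.016,0],[0.01,0,0.016,0],[0.01,0,0.016,0],[0.01,0,0.016,0],[0.01,0,0.016,0],[0.005,0,0.01,0],[0,0,0,0],[0,0,0,0],[0,0,0,0],[0,0,0,0]]], "fingers": -1}}

```text
t: 15.88
ee_pos: [470.6, 249.3, 176.1]
tcp_rot: [-1.375, -0.905, 0.905]
force: [-0.4, 0.5, 0.1]
grip_width: 0.0
```

>>> {"method": "play_rows", "body": {"deltas": [[[0,0.01,0,0],[0,0.02,0,0],[0,0.02,0,0],[0,0.02,0,0],[0,0.02,0,0],[0,0.015,0,0],[0,0,0,0],[0,0,0,0]]]}}

```text
t: 16.88
ee_pos: [470.7, 249.9, 71.5]
tcp_rot: [-1.374, -0.906, 0.905]
force: [0.9, -0.8, 0.3]
grip_width: 0.3
```

```bash
python3 - <<'E'
from h import *
from cell import *
o=get_obs();print(o["t"],o["ee_pos"],o["force"],o["grip_width"])
i=camera("side")["img"]
cv2.imwrite("pics/e.png",np.hstack([cv2.resize(i[110:220,145:265],(480,440),interpolation=2),cv2.resize(i[210:320,200:280],(320,440))]))
E
```

```text
16.875 [470.70765446 249.92436293  71.4819887 ] [ 0.92474519 -0.79057214  0.29352717] 0.3076061190183616
```

View pics/e.png

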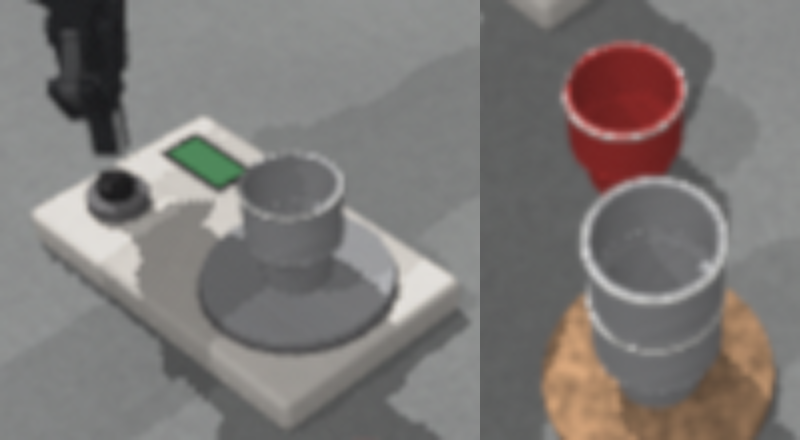

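The cup stands upright on the pan (rim centre at (292,186) in the crop). The pile of two and the red cup are untouched, and the shut tips are above the button. Pressing step by step.

>>> {"method": "play_rows", "body": {"deltas": [[[0,0.01,0,0],[0,0.008,0,0],[0,0.004,0,0],[0,0.002,0,0],[0,0,0,0]]]}}

```text
t: 17.55
ee_pos: [470.0, 249.8, 47.0]
tcp_rot: [-1.374, -0.905, 0.906]
force: [-1.7, -1.3, 3.0]
grip_width: -0.2
```

>>> {"method": "play_rows", "body": {"deltas": [[[0,0.002,0,0],[0,0.002,0,0],[0,0,0,0]]]}}

```text
t: 17.92
ee_pos: [470.4, 249.9, 44.0]
tcp_rot: [-1.374, -0.905, 0.905]
force: [-4.7, -2.1, 13.1]
grip_width: 0.0
```

>>> {"method": "play_rows", "body": {"deltas": [[[0,0.002,0,0],[0,0,0,0]]]}}

```text
t: 18.18
ee_pos: [470.5, 249.9, 43.6]
tcp_rot: [-1.373, -0.906, 0.904]
force: [-10.7, -4.4, 32.7]
grip_width: 0.0
```

```bash
python3 - <<'E'
from h import *
s=pickle.load(open("side0.pkl","rb"))
print("cup rim now",onplane(s,218,156.5,108),"pan same view",onplane(s,219.6,179.1,38))
E
```

```text
cup rim now [553.51699748 128.79692197 108.        ] pan same view [552.4976144 127.6103103  38.       ]
```

```bash
python3 - <<'E'
from h import *
from cell import *
i=camera("side")["img"];s=pickle.load(open("side0.pkl","rb"))["img"]
o=get_obs();print(o["ee_pos"],o["force"])
f=lambda x:cv2.resize(x[140:175,155:195],(400,350),interpolation=2)
cv2.imwrite("pics/f.png",np.hstack([f(s),f(i)]))
E
```

```text
[470.5492127  249.91377015  43.54370125] [-11.14817335  -5.01933213  32.14434851]
```

View pics/f.png

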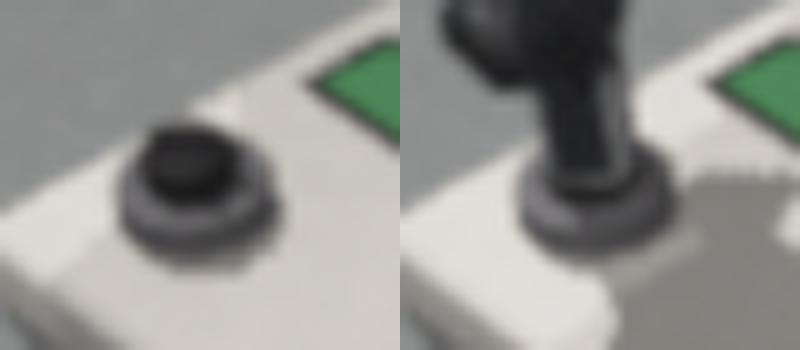

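The pressed picture (right) shows the tips inside the button's top and the dark button sunk down to the grey ring. It sits proud in the left picture. The force rise to 32 N is consistent with the end stop. Retracting.

>>> {"method": "play_rows", "body": {"deltas": [[[0,-0.005,0,0],[0,-0.01,0,0],[0,-0.02,0,0],[0,-0.03,0,0],[0,-0.03,0,0],[0,-0.02,0,0],[0,0,0,0],[0,0,0,0],[0,0,0,0],[0,0,0,0]]]}}

```text
t: 19.48
ee_pos: [470.0, 249.6, 155.3]
tcp_rot: [-1.375, -0.904, 0.906]
force: [-0.4, -0.4, -0.0]
grip_width: 0.0
```

```bash
python3 - <<'E'
from h import *
from cell import *
i=camera("side")["img"];t=camera("top")["img"]
o=get_obs();print(o["t"],o["ee_pos"],o["force"])
cv2.imwrite("pics/g.png",np.hstack([cv2.resize(i[120:320,145:285],(420,600),interpolation=2),cv2.resize(t[80:280,260:380],(360,600))]))
E
```

```text
19.575 [470.20803495 249.69043744 155.66834101] [-0.43387687 -0.69070464  0.28759717]
```

View pics/g.png

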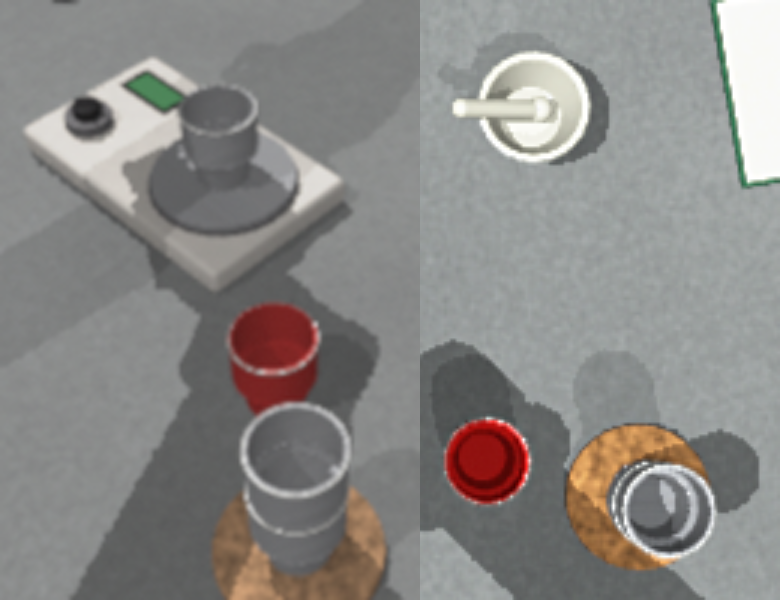

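The cup is upright on the pan, the button is up again, the two cups are nested on the mat, and the arm is clear. Handing in.

```bash
python3 -c "
from cell import *
print(close_job())"
```

```text
the job is handed in; nothing more can be done
None
```

I lifted the top cup off the pile, set it gently on the pan and let go. Then I pressed the tare button with the shut fingers, backed the arm off and handed the job in at about 19.6 s. `close_job()` gave no verdict.

- **Cup on the pan:** it stands upright and released. Measured in the side view, its axis is about 2 mm from the pan's centre.
- **Tare button:** the press went to 32 N against the end stop. The picture taken while pressing shows the button sunk to its ring, and the last picture shows it up again. I had no direct reading of its travel.
- **Other objects:** the two remaining cups are still nested and upright on the mat. In the last pictures the red cup and the mortar look unmoved. The bottle was not in the last crop, but the arm never went near it.
- **Robot:** the arm is clear of everything, with the measured outside force near zero.
- **Disagreements:** the two cameras differed by about 5 to 7 mm on the rim's and pan's positions. For the pan I stayed close to the top view, because its pan-to-button distance matched the given 143 mm. The button's top was also about 4 mm higher than I had triangulated (45.5 mm), judging by where the finger first met it.

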